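Start the hold-to-run test on a board fixture

ROBOT

A 6-joint arm with a two-finger parallel gripper is mounted at the origin on the work surface; the furniture and walls round the work are solid. World frame = base frame: x ahead of the robot, y to its left, z up, the work surface at z = 0. Lengths are in mm, angles in rad, forces in N, time in s.
With the tool pointing down it reaches from about 350 to 975 mm from the base axis. Payload 7.1 kg.
Tool frame: the origin (TCP) lies between the finger pads; the fingertips stand 14 mm ahead of it and the grasp point (between the pads) lies 5 mm behind it; z points along the fingers, y is the direction in which the jaws open and shut (so a half turn about z gives the same grasp; the last joint's range is limited). The gripper opens to 88 mm and grips with 3 to 60 N. Pads are 20 mm wide; open, the fingers measure 115 mm over their backs; the gripper's body (75 mm by 178 mm) begins 61 mm behind the grasp point.
Start: joints at [1.246, 0.423, 1.63, -0, 1.089, -0.019], TCP at [188.128, 595.997, 236.675] pointing down, gripper open.
Joint ranges: [-3, 3], [-0.9, 2.11], [0.09, 2.58], [-1.31, 4.45], [0.11, 2.69], [-2.54, 2.54]. Speed limits (rad/s): [2.39, 2.39, 3.01, 3.14, 3.14, 3.14].

INTERFACE

Orientations are given as a rotation vector (axis times angle).
In Python, from workcell import get_obs, get_image, calibration, close_job, regions_of, place_of gives the robot as it stands.
- The arm moves only by the tool move_arm, never from a script. Its argument "deltas" is a list of rows, each a list of 5 numbers: the closure in counts, from 0 (fully open) to 255 (shut), then the shift along the tool's x, y, z in m, then the turn about the tool's z in rad. In form: [[grip, x, y, z, roll], ...]. A call has 1 to 5 rows; each row is the pose to reach, as a shift and turn from the pose commanded when the call began, along the tool's axes at that moment; what a row does not reach only later rows make up. A row lasts 1/12 s, in which the tool goes at most 41.7 mm and 7.16 degrees, less where a joint would pass 70% of its speed; a pose out of reach is approached as far as the arm can. A call with a gripper value outside its range is refused whole. The fingers move at their own pace and stop on an object; the grip force is fixed at half the most. Time passes only in rows, so rows that repeat a pose let the fingers close. It gives the time, the measured TCP pose, the force and the opening at its end, in the units of the state.
- get_obs(): the state, without advancing time (a new reading comes with each control period).
- get_image(name): name is "side" or "top" or "wrist"; returns the picture (420x560x3 uint8, blue, green, red); there is no depth.
- calibration(name): a dict with "intrinsics" (3x3 intrinsics, pixels), "world_to_cam" (4x4, takes a point from world to camera coordinates); the wrist camera has in their place "hand_eye" (4x4, takes a point from camera to tool coordinates, whose origin is the TCP and whose axes are the flange's). Camera axes: x right, y down, z forward; pixel columns grow to the right and rows downward; lengths in mm; the calibration is good to about 2 mm. A picture is of the moment at which its call begins: read the wrist's pose just before it. calibration takes no time and is no camera call.
- close_job(): hands the job in, once; it reports no verdict.
Trained networks look in the newest picture that a camera, given by its name, has taken for a name from the list of things; names that differ only in an ending like _2 or _b are one class to them, and where a whole thing is asked for, a point or a joint stands for the part that bears it (a point fixed in the world has none). Each returns a list of dicts, best first, with "conf" (0 to 1); they miss things now and then, are a little off and sometimes report something else, mostly with a low value. They report only what shows in the picture. A call takes as long as a camera call.
- regions_of(camera, name): "region" (420x560 bool, what is visible of it).
- place_of(camera, name): "location" ([x, y, z] in mm, in world coordinates, good to about 4 mm: a listed point, or the origin of a listed thing).
The state is a dict: "t": time; "qpos": joint angles; "qvel": joint speeds; "joint_torque": joint torques, N m; "ee_pos": TCP position; "orientation": TCP orientation; "ft_force": force on the tool from outside, world axes, zero at the start; "moment": the same for the moment, N m; "width": finger opening in mm.
Only numpy, scipy, OpenCV 4.12 (cv2) and the standard library are available. Lean on these libraries where they do the work, as an engineer would, in place of code of your own. Each camera call takes 0.05 s, during which the arm holds its last target.

TASK

Run the test of the circuit board lying in the test fixture: tip the rocker switch over so that its far end is fully down, only then push the round button fully in, and only after that press the long bar key fully down. The program finishes while the fingertips still hold the bar down. Everything is only pressed: do not pick up or shove aside the board, the loupe and the USB stick on the fixture, or the small weight beside it.

Things in the scene. Friction and masses are not known exactly. Their poses are not given: they have to be found in the camera images.
- fixture: board test fixture, fixed to the table: aluminium plate 250 (x) x 360 (y) x 12 mm; its x axis points away from the robot (yaw within about 0.25 rad), y to the left. Origin on the table surface; the plate reaches from x = -145 to +105 mm. The board nest is centred at x = -75 mm; the three control boxes stand in a row at x = +55 mm, at y = -115, 0 and +115 mm, and which box is where changes.
- rocker_unit: rocker switch's housing: grey box 78 (fixture x) x 62 (fixture y) x 30 mm standing on the fixture's plate; origin at the centre of its underside, axes parallel to the fixture's. Stands in any of the three control places.
- button_unit: round button's housing: grey box 78 (fixture x) x 62 (fixture y) x 30 mm standing on the fixture's plate; origin at the centre of its underside, axes parallel to the fixture's. Stands in any of the three control places.
- bar_unit: bar key's housing: grey box 78 (fixture x) x 62 (fixture y) x 30 mm standing on the fixture's plate; origin at the centre of its underside, axes parallel to the fixture's. Stands in any of the three control places.
- rocker_far_end (a point): point on the top face of the rocker's far half (fixture +x side), 21 mm from the pivot; moves with the rocker. The black rocker is a shallow V, 34 mm wide (y), each half 30 mm long (x), its pivot over the centre of the housing, 36 mm above the housing's underside (48 mm above the table). Off: near half level, far half sloping up 0.42 rad, this point about 57 mm above the table. On: far half level, 6 mm above the housing's top, this point 48 mm above the table.
- rocker (a joint): rocker angle, rad: 0 off (far end up; it starts at 0 to 0.06), 0.42 end stop, fully on (far end down). On counts above 0.34. Stays where it is left; takes about 3 N at the named point.
- round_button_top (a point): centre of the top face of the round black push button, 38 mm across, in the middle of its housing; moves with it. 56 mm above the table when out, 48 mm when fully in (then still 6 mm above the housing).
- round_button (a joint): travel of the round button, m: 0 out (starts at 0 to 0.001), 0.008 end stop, fully in. Counts as in above 0.0062. No spring: takes about 3.5 N and stays where it is left.
- test_bar_top (a point): centre of the top face of the long black bar key, 20 (fixture x) x 50 (fixture y) mm, in the middle of its housing; moves with it. 56 mm above the table when up, 48 mm when fully down.
- test_bar (a joint): travel of the bar key, m: 0 up, 0.008 end stop, fully down. Counts as down above 0.006. Spring: 2 N at the top to 6 N fully down, comes up when let go.
- board: green circuit board, 124 x 184 x 7 mm, loose, lying in the nest on the fixture's near half; origin at the centre of its underside. To be left there.
- loupe: black loupe, 37 mm across, 34 mm high, loose, standing on the plate between two control boxes; origin under its centre. To be left there.
- usb_stick: USB stick 18 x 50 x 9 mm, loose, lying on the plate between two control boxes; origin under its centre. To be left there.
- test_weight: small brass-coloured weight with a neck, 29 mm across, 51 mm high, loose, standing on the table to the right of the fixture; origin under its centre. To be left there.

How it is judged:
By the outcome, as a careful person would: the job done as asked, in the order asked, and still so for the second after the job is handed in, while the arm keeps its last pose, push and grip.
It also fails if it takes over 35 s, if anything falls off the work surface, if the arm or the gripper's body presses on something with over 40 N, if the wrist force passes 120 N, or if a joint passes its speed limit or range.

## Working session

There is one attempt and no reset: what is moved stays moved. The work goes in short steps, Python scripts to look and compute and a tool call to move; the robot and the scene stay as the last step left them, time stands still between calls to the robot, and variables do not carry over. Pictures are saved under pics/ and viewed, and the job is handed in when it is done.

Besides the shell and the picture viewer there is one more tool, called as name(argument=value, ...), one argument or row to a line, values as JSON. move_arm: Moves the arm, as the interface text tells. Its arguments: {"type":"object","properties":{"deltas":{"type":"array","items":{"type":"array","items":{"type":"number"}}}},"required":["deltas"]}

```bash
ls; mkdir -p pics; cat > h.py <<'E'
import numpy as np, cv2
from workcell import *
from scipy.spatial.transform import Rotation as R
def proj(cam,p):
    c=calibration(cam);K=np.array(c['intrinsics']);T=np.array(c['world_to_cam'])
    q=T[:3,:3]@np.array(p,float)+T[:3,3];u=K@q;return u[:2]/u[2]
def unproj(cam,uv,z):
    c=calibration(cam);K=np.array(c['intrinsics']);T=np.array(c['world_to_cam'])
    d=T[:3,:3].T@np.linalg.inv(K)@np.array([uv[0],uv[1],1.]);o=-T[:3,:3].T@T[:3,3]
    return o+d*(z-o[2])/d[2]
E
python3 - <<'E'
from h import *
o=get_obs()
print({k:np.round(v,3) for k,v in o.items()})
for c in ['top','side']:
    cv2.imwrite(f'pics/{c}0.png',get_image(c))
for n in ['fixture','rocker_unit','button_unit','bar_unit','rocker_far_end','round_button_top','test_bar_top','loupe','usb_stick','test_weight','board']:
    print(n,[(np.round(r['location'],1),round(r['conf'],2)) for r in place_of('top',n)[:2]])
print(get_obs()['t'])
E
```

```text
pics
{'t': np.float64(0.0), 'qpos': array([ 1.246,  0.424,  1.631, -0.   ,  1.089, -0.019]), 'qvel': array([ 0.001, -0.001, -0.002,  0.001,  0.001,  0.001]), 'joint_torque': array([-0.0000e+00, -5.4463e+01, -2.7367e+01,  6.4000e-02,  2.3000e-02,
       -0.0000e+00]), 'ee_pos': array([187.988, 595.516, 235.9  ]), 'orientation': array([-4.780e-01, -3.105e+00,  2.000e-03]), 'ft_force': array([-0.112, -0.057,  0.419]), 'moment': array([-0.018,  0.059, -0.002]), 'width': np.float64(87.79)}
fixture [(array([495.3, -79. ,   1.7]), 0.63), (array([ 421.9, -386.9,   -1.6]), 0.32)]
rocker_unit [(array([ 563.3, -186.1,   14. ]), 0.64), (array([494.3, -77.4,   0.9]), 0.55)]
button_unit [(array([536.6,  49.2,  13.3]), 0.69), (array([548.3, -71.2,   9.3]), 0.49)]
bar_unit [(array([548.3, -72. ,   9. ]), 0.56), (array([420. , -84.9,   9.9]), 0.42)]
rocker_far_end [(array([ 580.1, -186.1,   55.3]), 0.67)]
round_button_top [(array([537.9,  45.6,  54.8]), 0.86)]
test_bar_top [(array([538.4,  41.9,  54.9]), 0.74), (array([546.4, -70.3,  57.8]), 0.53)]
loupe [(array([555.5, -11.9,  10.3]), 0.85), (array([ 560.2, -189.1,   12.9]), 0.5)]
usb_stick [(array([ 561.3, -189. ,   11.3]), 0.59), (array([ 577.1, -130.1,   14. ]), 0.56)]
test_weight [(array([ 420.7, -389.6,   -2.1]), 0.52)]
board [(array([421.1, -82. ,  11. ]), 0.66), (array([ 562. , -186.2,   13.8]), 0.52)]
0.65
```

View pics/top0.png

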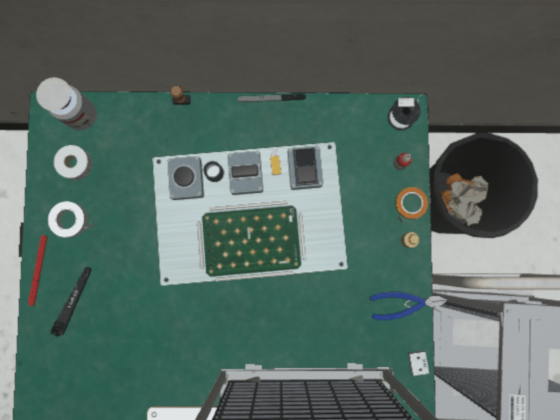

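View pics/side0.png

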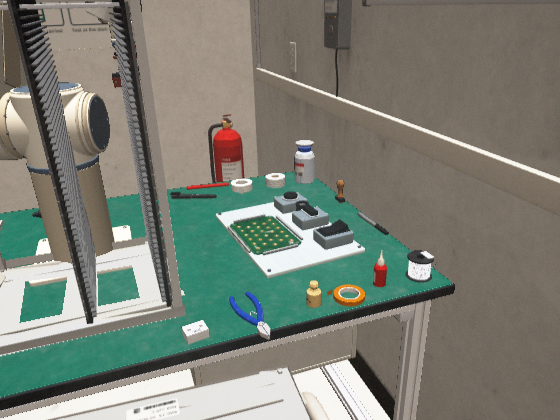

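The top view shows the button box on the left (185,177), the bar in the middle (245,172) and the rocker on the right (305,167). The loupe is at (213,171) and the USB stick at (276,162). A rack stands near the base, so I'll check the arm's way past it and refine positions in pixels.

```bash
python3 - <<'E'
from h import *
o=get_obs()
for c in ['top','side']:
    T=np.array(calibration(c)['world_to_cam']);print(c,'cam at',-T[:3,:3].T@T[:3,3])
    for p in [o['ee_pos'],[0,0,0],[0,0,500],[350,300,0],[200,600,0],[540,46,56]]: print(p,np.round(proj(c,p)))
cv2.imwrite('pics/wrist0.png',get_image('wrist'))
t=get_image('top'); cv2.imwrite('pics/topz.png',cv2.resize(t[135:295,145:355],None,fx=3.8,fy=3.7,interpolation=cv2.INTER_CUBIC)[:600,:800])
print('corners',[np.round(unproj('top',uv,12),0) for uv in [(154,157),(335,143),(347,268),(162,284)]])
print('grid', unproj('top',(228,370),600),unproj('top',(385,370),600),unproj('top',(228,370),0))
print(calibration('wrist')['hand_eye'])
E
```

```text
top cam at [ 373.45168828 -136.75707314 1038.82661643]
[188.0962454  596.0044781  236.68507806] [-227.  391.]
[0, 0, 0] [205. 465.]
[0, 0, 500] [131. 666.]
[350, 300, 0] [ 53. 276.]
[200, 600, 0] [-110.  355.]
[540, 46, 56] [182. 174.]
side cam at [  119.50270089 -1081.44640948   531.314457  ]
[188.0962454  596.0044781  236.68507806] [134. 103.]
[0, 0, 0] [ 86. 254.]
[0, 0, 500] [32. 27.]
[350, 300, 0] [206. 190.]
[200, 600, 0] [148. 169.]
[540, 46, 56] [290. 192.]
corners [array([581., 110.,  12.]), array([ 612., -245.,   12.]), array([ 367., -267.,   12.]), array([335.,  87.,  12.])]
grid [288.8087997  -95.92658756 600.        ] [ 289.06966971 -222.33947162  600.        ] [173.07805037 -40.0997748    0.        ]
[[ 1.29755975e-04 -9.62351618e-01 -2.71807553e-01  7.49289327e+01]
 [ 9.99999979e-01  1.67260135e-04 -1.14813182e-04 -1.17459076e+00]
 [ 1.55953219e-04 -2.71807532e-01  9.62351620e-01 -1.47888471e+02]
 [ 0.00000000e+00  0.00000000e+00  0.00000000e+00  1.00000000e+00]]
```

View pics/topz.png

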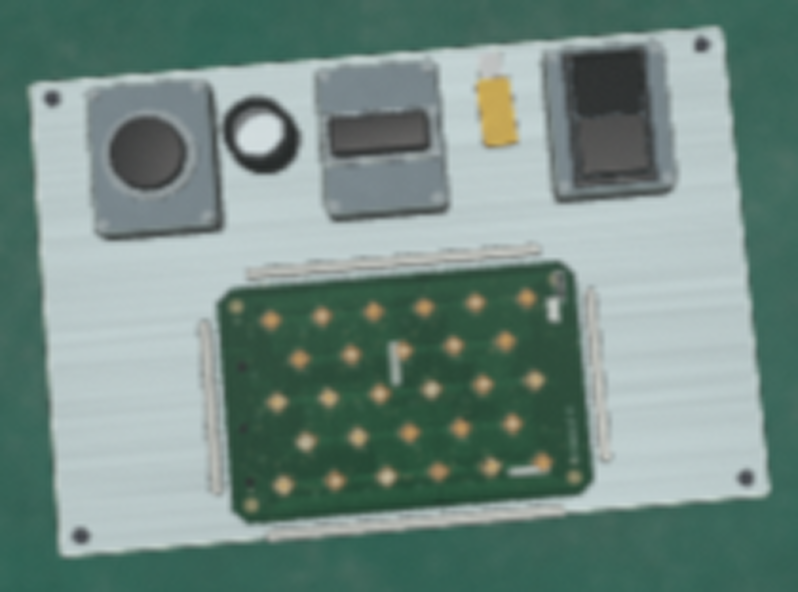

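View pics/wrist0.png

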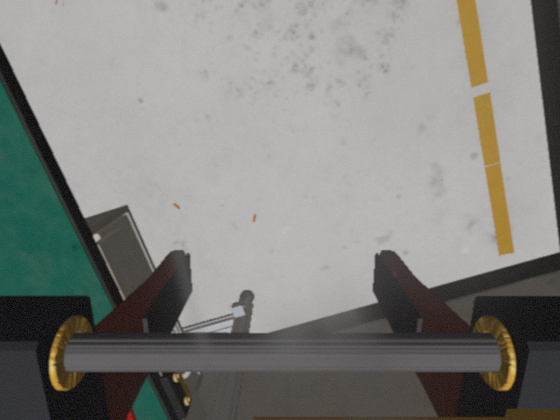

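```bash
python3 - <<'E'
from h import *
for uv in [(222,370),(388,370),(150,408),(196,420),(415,420)]: print('top',uv,[np.round(unproj('top',uv,z)[:2]) for z in (0,200,400,700)])
for uv in [(182,308),(90,322),(165,230),(5,370),(155,300)]: print('side',uv,[np.round(unproj('side',uv,z)[:2]) for z in (0,100,200)])
T=np.array(calibration('side')['world_to_cam']);print(T)
for p in [(175,-45),(175,-340),(-50,-45),(-50,-340)]:
  print(p,[np.round(proj('side',(*p,z))) for z in (0,300,600,900)],[np.round(proj('top',(*p,z))) for z in (0,300,600)])
s=get_image('side');cv2.imwrite('pics/sz.png',cv2.resize(s[0:400,0:230],None,fx=1.5,fy=1.5,interpolation=cv2.INTER_CUBIC))
s=get_image('top');cv2.imwrite('pics/tz.png',cv2.resize(s[330:420,130:450],None,fx=2.5,fy=2.5,interpolation=cv2.INTER_CUBIC))
E
```

```text
top (222, 370) [array([173., -29.]), array([212., -50.]), array([250., -70.]), array([ 308., -102.])]
top (388, 370) [array([ 174., -345.]), array([ 212., -305.]), array([ 251., -265.]), array([ 308., -205.])]
top (150, 408) [array([103., 106.]), array([155.,  59.]), array([207.,  12.]), array([285., -58.])]
top (196, 420) [array([81., 19.]), array([137., -11.]), array([194., -41.]), array([278., -86.])]
top (415, 420) [array([  82., -395.]), array([ 138., -345.]), array([ 194., -295.]), array([ 278., -221.])]
side (182, 308) [array([ 180., -307.]), array([ 168., -453.]), array([ 157., -598.])]
side (90, 322) [array([  12., -286.]), array([  32., -436.]), array([  53., -586.])]
side (165, 230) [array([193.,  59.]), array([ 179., -156.]), array([ 165., -370.])]
side (5, 370) [array([-117., -370.]), array([ -72., -504.]), array([ -28., -638.])]
side (155, 300) [array([ 134., -259.]), array([ 131., -414.]), array([ 128., -569.])]
[[ 9.36850379e-01 -3.49049707e-01 -2.18098481e-02 -4.77846816e+02]
 [-1.67038725e-01 -3.91799817e-01 -9.04760172e-01  7.69632333e+01]
 [ 3.07261179e-01  8.51267999e-01 -4.25362625e-01  1.10988349e+03]
 [ 0.00000000e+00  0.00000000e+00  0.00000000e+00  1.00000000e+00]]
(175, -45) [array([163., 249.]), array([144., 125.]), array([120., -34.]), array([  87., -249.])] [array([231., 369.]), array([210., 413.]), array([160., 520.])]
(175, -340) [array([182., 318.]), array([160., 165.]), array([130., -51.]), array([  83., -379.])] [array([385., 369.]), array([429., 413.]), array([537., 519.])]
(-50, -45) [array([ 62., 267.]), array([ 28., 137.]), array([-17., -34.]), array([ -80., -271.])] [array([229., 493.]), array([207., 592.]), array([152., 842.])]
(-50, -340) [array([ 51., 348.]), array([  3., 185.]), array([-69., -53.]), array([-184., -436.])] [array([387., 493.]), array([434., 592.]), array([550., 839.])]
```

View pics/sz.png

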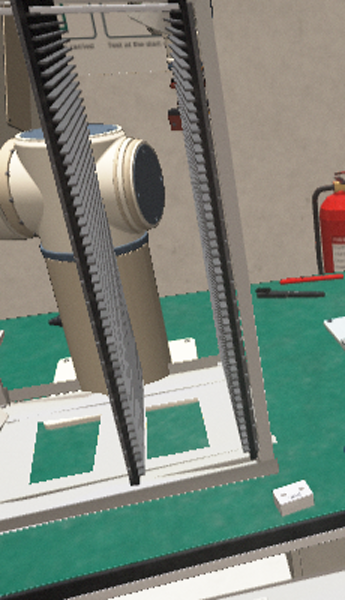

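View pics/tz.png

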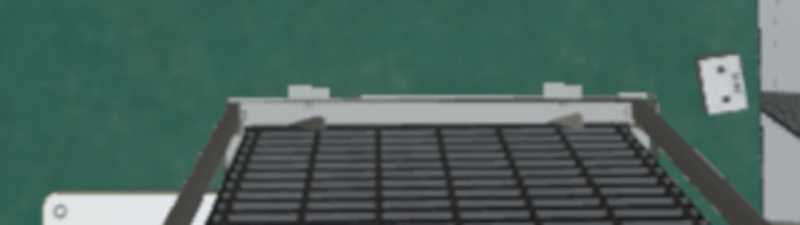

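```bash
cat >> h.py <<'E'
def to(p,yaw=None):
    o=get_obs();Rm=R.from_rotvec(o['orientation']).as_matrix();d=Rm.T@(np.array(p)-o['ee_pos'])/1000
    y=np.arctan2(Rm[1,1],Rm[0,1])
    print('t',round(float(o['t']),2),'ee',np.round(o['ee_pos'],1),'yaw_y',round(y,3),'delta',np.round(d,4),'F',np.round(o['ft_force'],1),'q',np.round(o['qpos'],3),'roll',None if yaw is None else round(-(yaw-y),3))
E
python3 -c "
from h import *
to([450,130,236],1.67)"
```

```text
t 0.85 ee [188.1 596.  236.7] yaw_y 1.265 delta [-0.39   -0.3656  0.0007] F [ 0.3 -0.2  0.6] q [ 1.246  0.423  1.63   0.     1.089 -0.019] roll -0.405
```

move_arm(
  deltas=[
    [255,-0.028,-0.026,0,-0.08],
    [255,-0.056,-0.052,0,-0.16],
    [255,-0.085,-0.079,0,-0.25],
    [255,-0.113,-0.106,0,-0.33],
    [255,-0.142,-0.133,0,-0.4],
  ],
)

```text
t: 1.27
ee_pos: [283.9, 424.9, 236.7]
orientation: [-0.155, 3.138, 0.0]
ft_force: [-0.1, -0.4, 0.2]
width: 58.0
```

```bash
python3 -c "
from h import *
to([450,130,236],1.67)"
```

```text
t 1.27 ee [283.9 424.9 236.7] yaw_y 1.67 delta [-0.1362 -0.3098  0.0007] F [-0.1 -0.4  0.2] q [ 0.959  0.256  1.879 -0.     1.006 -0.711] roll -0.0
```

move_arm(
  deltas=[
    [255,-0.016,-0.037,0,0],
    [255,-0.032,-0.074,0,0],
    [255,-0.048,-0.111,0,0],
    [255,-0.064,-0.148,0,0],
    [255,-0.08,-0.185,0,0],
  ],
)

```text
t: 1.68
ee_pos: [381.2, 248.1, 237.0]
orientation: [-0.148, 3.137, 0.001]
ft_force: [1.0, -0.1, -0.4]
width: 24.5
```

```bash
python3 -c "
from h import *
to([450,130,236],1.67)"
```

```text
t 1.68 ee [381.2 248.1 237. ] yaw_y 1.665 delta [-0.0574 -0.124   0.001 ] F [ 1.  -0.1 -0.4] q [ 0.551  0.17   1.993 -0.     0.978 -1.115] roll -0.005
```

move_arm(
  deltas=[
    [255,-0.018,-0.036,0,0],
    [255,-0.036,-0.072,0,0],
    [255,-0.056,-0.104,0,0],
    [255,-0.056,-0.104,0,0],
  ],
)

```text
t: 2.02
ee_pos: [449.5, 147.3, 237.3]
orientation: [-0.14, 3.136, -0.001]
ft_force: [0.5, 0.2, 0.0]
width: 0.7
```

```bash
python3 - <<'E'
from h import *
to([450,130,236],1.67)
for c in ['top','side','wrist']:
    cv2.imwrite(f'pics/{c}1.png',get_image(c))
P=[(625,236.7,.423,1.63),(np.hypot(283.9,424.9),236.7,.256,1.879)]
o=get_obs();P.append((np.hypot(*o['ee_pos'][:2]),o['ee_pos'][2],*o['qpos'][1:3]));print(P)
E
```

```text
t 2.02 ee [449.5 147.3 237.3] yaw_y 1.66 delta [ 0.0011 -0.0173  0.0013] F [0.5 0.2 0. ] q [ 0.292  0.197  1.957 -0.002  0.985 -1.367] roll -0.01
[(625, 236.7, 0.423, 1.63), (np.float64(511.0178274776722), 236.7, 0.256, 1.879), (np.float64(470.9225069410618), np.float64(236.62469722607273), np.float64(0.195689499212494), np.float64(1.9604104730171399))]
```

View pics/top1.png

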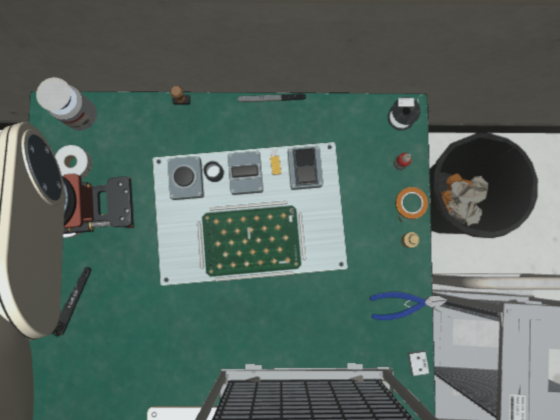

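View pics/side1.png

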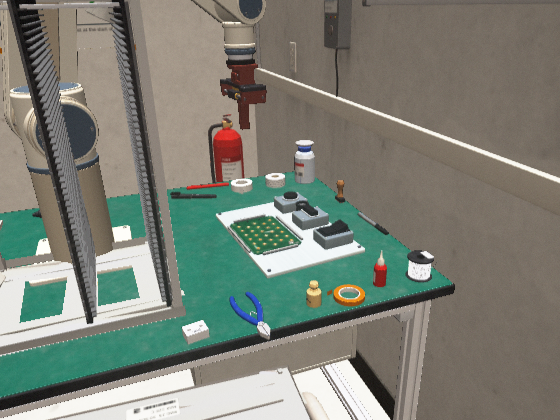

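View pics/wrist1.png

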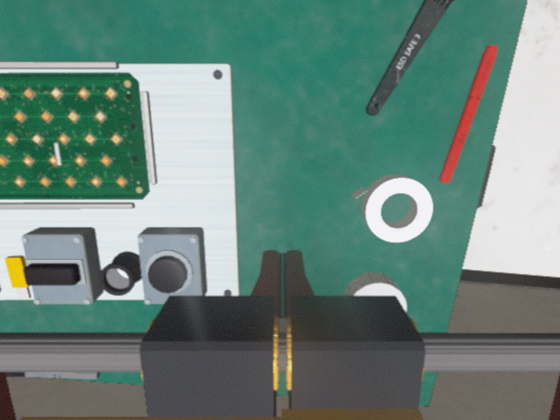

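```bash
python3 - <<'E'
from h import *
P=[(625,236.7,.423,1.63),(511,236.7,.256,1.879),(np.hypot(381.2,248.1),237,.17,1.993),(470.9,236.6,.1957,1.9604)]
A=[];b=[]
for r,z,a,c in P:
    A+=[[np.sin(a),np.sin(a+c),1,0],[np.cos(a),np.cos(a+c),0,1]];b+=[r,z]
x,res,rk,sv=np.linalg.lstsq(np.array(A),np.array(b),rcond=None);print(x,res,sv)
T=np.array(calibration('side')['world_to_cam'])
# rack top in side
for z in (400,500,520,560,600): print(z,proj('side',(175,-340,z)),proj('side',(20,-300,z)),proj('side',(175,-40,z)))
E
```

```text
[598.17433204 465.72123194 -33.39466743 -92.79464083] [0.91070586] [3.02385685 2.61380882 0.1443407  0.05881321]
400 [151.41613772 101.86373352] [ 41.25114244 106.40934593] [136.47346343  76.63457991]
500 [141.19228154  30.37177282] [23.58123801 33.71804478] [128.40395256  23.88411356]
520 [138.98768367  14.95576717] [19.76516461 18.01929883] [126.69936578  12.74121426]
560 [134.40155886 -17.1134491 ] [ 11.82008138 -14.665566  ] [123.19258392 -10.18265086]
600 [129.56331789 -50.94562817] [  3.42843457 -49.18752552] [119.54932648 -33.99865804]
```

```bash
python3 - <<'E'
from h import *
s=cv2.imread('pics/side1.png');cv2.imwrite('pics/sz2.png',cv2.resize(s[215:330,40:200],None,fx=5,fy=5,interpolation=cv2.INTER_CUBIC))
cv2.imwrite('pics/sz3.png',cv2.resize(s[0:120,0:160],None,fx=5,fy=5,interpolation=cv2.INTER_CUBIC))
E
```

```text
(no output)
```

View pics/sz2.png

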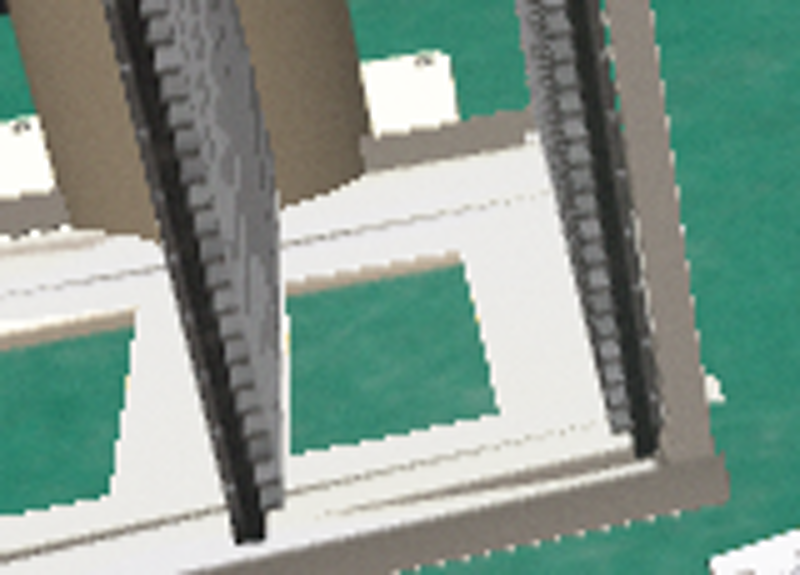

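View pics/sz3.png

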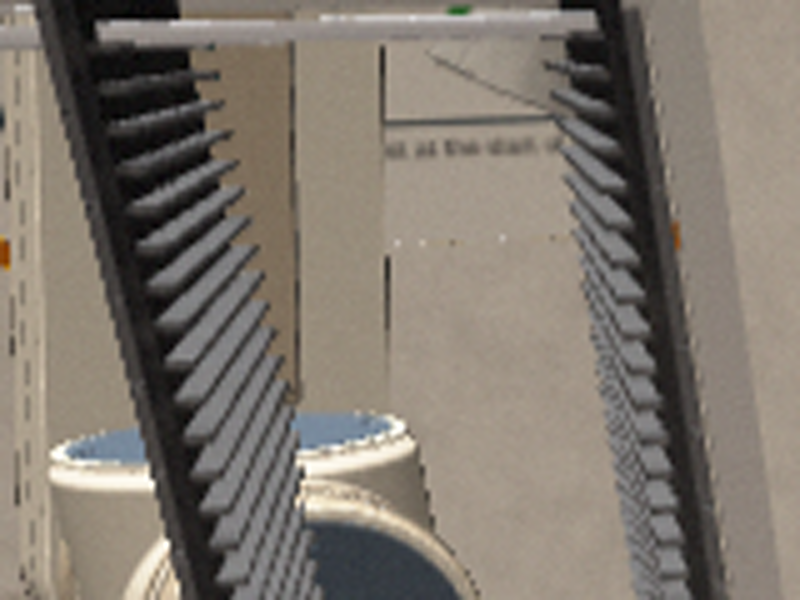

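```bash
python3 -c "
from h import *
to([520,0,200],1.67)"
```

```text
t 2.17 ee [446.  151.3 236.6] yaw_y 1.663 delta [-0.0597 -0.1575  0.0366] F [-0.4  0.4 -0.5] q [ 0.302  0.196  1.96   0.     0.986 -1.362] roll -0.007
```

move_arm(
  deltas=[
    [255,-0.014,-0.037,0.009,0],
    [255,-0.028,-0.074,0.018,0],
    [255,-0.043,-0.111,0.027,0],
    [255,-0.057,-0.148,0.036,0],
    [255,-0.06,-0.158,0.037,0],
  ],
)

```text
t: 2.58
ee_pos: [521.8, -2.1, 198.6]
orientation: [0.148, -3.138, 0.001]
ft_force: [0.4, -0.0, -0.6]
width: 0.4
```

```bash
python3 - <<'E'
from h import *
to([520,0,200],1.67)
for c in ['top','side','wrist']:
    cv2.imwrite(f'pics/{c}2.png',get_image(c))
s=cv2.imread('pics/side2.png');cv2.imwrite('pics/sz4.png',cv2.resize(s[0:150,0:200],None,fx=4,fy=4,interpolation=cv2.INTER_CUBIC))
for n in ['rocker_unit','button_unit','bar_unit','rocker_far_end','round_button_top','test_bar_top','loupe','usb_stick']:
    print(n,[(np.round(r['location'],1),round(r['conf'],2)) for r in place_of('wrist',n)[:2]])
E
```

```text
t 2.58 ee [521.8  -2.1 198.6] yaw_y 1.665 delta [ 0.0016  0.0022 -0.0014] F [ 0.4 -0.  -0.6] q [-2.600e-02  3.240e-01  1.887e+00 -1.000e-03  9.300e-01 -1.691e+00] roll -0.005
rocker_unit [(array([ 562.4, -188.6,   13.5]), 0.81)]
button_unit [(array([542. ,  43.1,   6.2]), 0.56)]
bar_unit [(array([548.8, -74.5,  12. ]), 0.7)]
rocker_far_end [(array([ 579.3, -182.6,   57. ]), 0.7)]
round_button_top [(array([536.4,  42.3,  58.2]), 0.76)]
test_bar_top [(array([550.1, -65.8,  55.5]), 0.68)]
loupe [(array([551.3, -10. ,  12.4]), 0.82)]
usb_stick [(array([ 572. , -131.9,   11.4]), 0.71)]
```

View pics/top2.png

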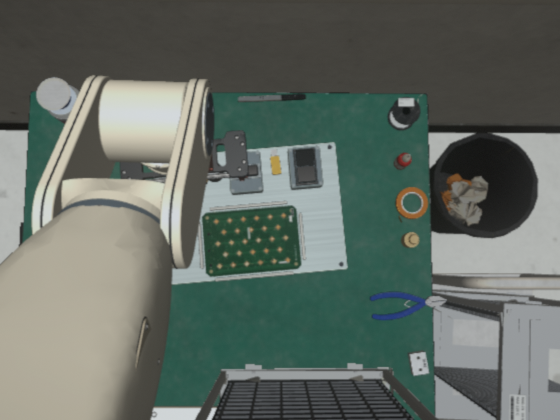

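View pics/sz4.png

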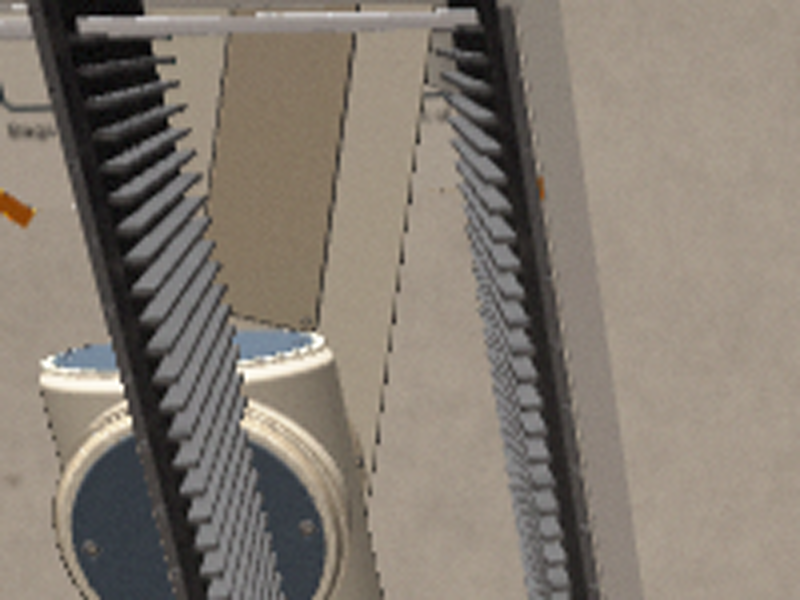

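View pics/wrist2.png

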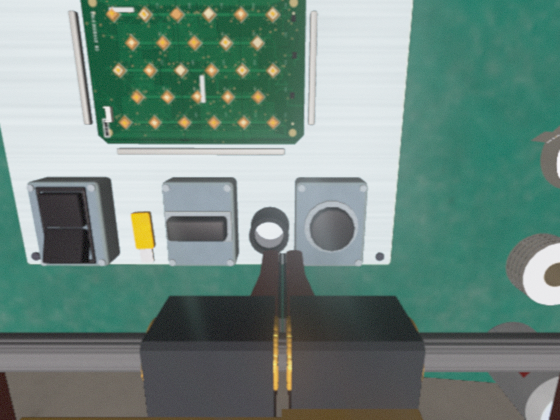

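```bash
python3 -c "
from h import *
to([580,-185,100],1.66);print(np.round(get_obs()['joint_torque'],1))"
```

```text
t 3.13 ee [520.5   0.7 200. ] yaw_y 1.666 delta [-0.0415 -0.1905  0.1   ] F [0.  0.5 0.4] q [-0.022  0.32   1.889  0.     0.932 -1.688] roll 0.006
[  0.1 -44.6 -23.8  -0.    0.1   0. ]
```

The networks, the plate corners and the given spacing agree within about 3 mm: yaw 0.09, rocker far point at (580,-185). Tool yaw already matches. I'm moving over the rocker.

move_arm(
  deltas=[
    [255,-0.006,-0.03,0.012,0],
    [255,-0.013,-0.06,0.025,0],
    [255,-0.02,-0.09,0.04,0],
    [255,-0.026,-0.12,0.055,0],
    [255,-0.033,-0.15,0.07,0],
  ],
)

```text
t: 3.55
ee_pos: [567.9, -147.4, 129.2]
orientation: [-0.149, 3.138, -0.0]
ft_force: [0.7, 0.1, 0.4]
width: 0.5
```

```bash
python3 -c "
from h import *
to([580,-185,90],1.66);print(np.round(get_obs()['joint_torque'],1))"
```

```text
t 3.55 ee [ 567.9 -147.4  129.2] yaw_y 1.666 delta [-0.0084 -0.0385  0.0392] F [0.7 0.1 0.4] q [-0.274  0.509  1.785  0.     0.847 -1.94 ] roll 0.006
[  2.2 -57.1 -19.6  -0.1   0.3   0.7]
```

move_arm(
  deltas=[
    [255,-0.004,-0.02,0.015,0],
    [255,-0.008,-0.038,0.03,0],
    [255,-0.0084,-0.0385,0.039,0],
    [255,-0.0084,-0.0385,0.039,0],
  ],
)

```text
t: 3.88
ee_pos: [578.3, -183.9, 88.6]
orientation: [0.145, -3.135, -0.002]
ft_force: [-1.6, -0.4, -0.3]
width: 0.7
```

```bash
python3 - <<'E'
from h import *
to([580,-185,60],1.66);print(np.round(get_obs()['joint_torque'],1))
for c in ['top','side','wrist']: cv2.imwrite(f'pics/{c}3.png',get_image(c))
for n in ['rocker_far_end']:
  for c in ['top','wrist','side']:
    print(c,[(np.round(r['location'],1),round(r['conf'],2)) for r in place_of(c,n)[:2]])
s=cv2.imread('pics/side3.png');cv2.imwrite('pics/sz5.png',cv2.resize(s[170:270,260:380],None,fx=5,fy=5,interpolation=cv2.INTER_CUBIC))
E
```

```text
t 3.88 ee [ 578.3 -183.9   88.6] yaw_y 1.664 delta [-0.0016 -0.0013  0.0286] F [-1.6 -0.4 -0.3] q [-0.328  0.595  1.751  0.     0.8   -1.991] roll 0.004
[ -1.2 -57.  -21.7  -0.1  -0.3  -0.1]
top []
wrist [(array([ 582. , -183.8,   57.9]), 0.87)]
side [(array([ 581.9, -183. ,   56.2]), 0.65)]
```

View pics/top3.png

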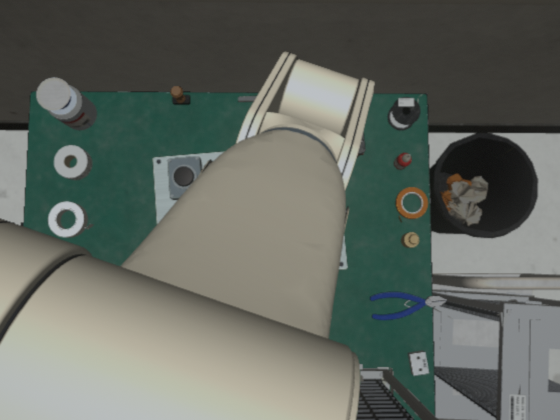

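View pics/sz5.png

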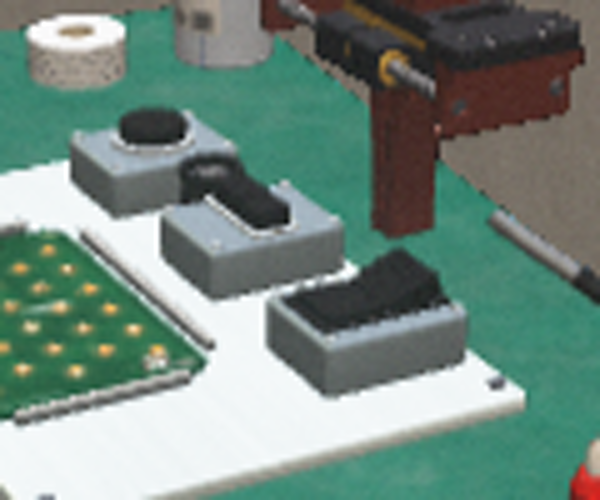

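View pics/wrist3.png

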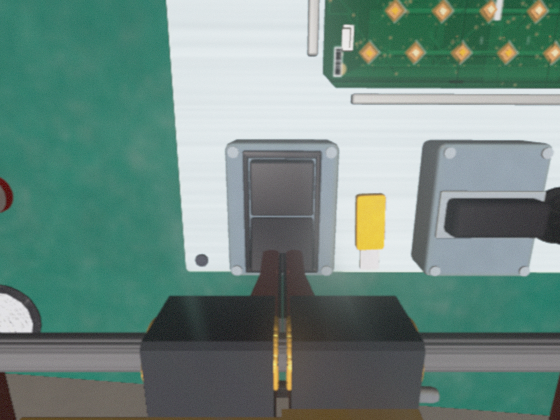

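The tips are centred on the rocker (columns 281 and 282) over its far half. Pressing now.

move_arm(
  deltas=[
    [255,0,0,0.008,0],
    [255,0,0,0.014,0],
    [255,0,0,0.019,0],
    [255,0,0,0.024,0],
    [255,0,0,0.027,0],
  ],
)

```text
t: 4.6
ee_pos: [580.1, -183.9, 63.2]
orientation: [-0.148, 3.137, -0.0]
ft_force: [1.2, 1.3, 2.7]
width: 0.4
```

```bash
python3 - <<'E'
from h import *
to([580,-185,60],1.66);print(np.round(get_obs()['joint_torque'],1))
E
```

```text
t 4.6 ee [ 580.1 -183.9   63.2] yaw_y 1.665 delta [ 0.0002 -0.0011  0.0032] F [1.2 1.3 2.7] q [-0.327  0.634  1.756  0.     0.751 -1.992] roll 0.005
[ -0.5 -56.7 -17.4  -0.2   0.5   0. ]
```

move_arm(
  deltas=[
    [255,0,0,0.0015,0],
    [255,0,0,0.003,0],
    [255,0,0,0.003,0],
  ],
)

```text
t: 4.85
ee_pos: [580.0, -183.9, 62.1]
orientation: [-0.148, 3.138, 0.0]
ft_force: [-2.9, 1.8, 15.2]
width: 0.3
```

It meets the end stop: 15 N at tip height 48.1 mm. Lifting to verify.

move_arm(
  deltas=[
    [255,0,0,-0.01,0],
    [255,0,0,-0.03,0],
    [255,0,0,-0.045,0],
    [255,0,0,-0.045,0],
  ],
)

```text
t: 5.18
ee_pos: [581.0, -184.6, 108.3]
orientation: [-0.148, 3.135, -0.002]
ft_force: [-0.5, -1.1, 0.8]
width: 0.2
```

```bash
python3 - <<'E'
from h import *
to([538,43,105],1.66)
for c in ['side','wrist']:
    cv2.imwrite(f'pics/{c}4.png',get_image(c))
    print(c,[(np.round(r['location'],1),round(r['conf'],2)) for r in place_of(c,'rocker_far_end')[:2]])
s=cv2.imread('pics/side4.png');cv2.imwrite('pics/sz6.png',cv2.resize(s[170:270,260:380],None,fx=5,fy=5,interpolation=cv2.INTER_CUBIC))
E
```

```text
t 5.18 ee [ 581.  -184.6  108.3] yaw_y 1.665 delta [0.0214 0.2306 0.0028] F [-0.5 -1.1  0.8] q [-0.327  0.566  1.743 -0.     0.828 -1.992] roll 0.005
side [(array([549.1, -71.2,  10.8]), 0.69), (array([ 584.1, -181.4,   46.7]), 0.66)]
wrist [(array([ 580.5, -187. ,   49.2]), 0.65)]
```

View pics/sz6.png

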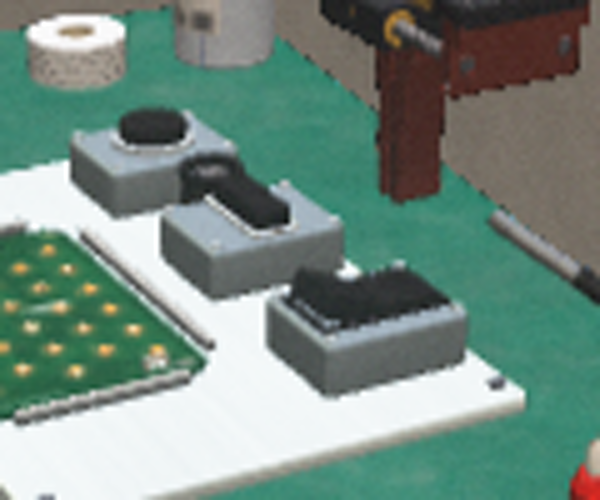

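The rocker is over: near end up, far half level at 47–49 mm. Next the button.

move_arm(
  deltas=[
    [255,0.003,0.037,0,0],
    [255,0.007,0.074,0,0],
    [255,0.01,0.111,0,0],
    [255,0.014,0.148,0,0],
    [255,0.017,0.185,0,0],
  ],
)

```text
t: 5.8
ee_pos: [543.7, 0.0, 104.4]
orientation: [0.147, -3.136, -0.0]
ft_force: [0.6, 0.2, 0.0]
width: 0.4
```

```bash
python3 -c "
from h import *
to([538,43,85],1.66)"
```

```text
t 5.8 ee [543.7   0.  104.4] yaw_y 1.664 delta [0.0016 0.0433 0.0194] F [0.6 0.2 0. ] q [-0.022  0.499  1.89  -0.     0.755 -1.686] roll 0.004
```

move_arm(
  deltas=[
    [255,0.001,0.03,0.0,0],
    [255,0.0016,0.0435,0.01,0],
    [255,0.0016,0.0435,0.018,0],
    [255,0.0016,0.0435,0.018,0],
  ],
)

```text
t: 6.13
ee_pos: [538.1, 41.9, 85.2]
orientation: [0.151, -3.134, 0.001]
ft_force: [-0.2, -0.7, 0.8]
width: 0.6
```

```bash
python3 - <<'E'
from h import *
to([538,43,62],1.66)
for c in ['side','wrist']:
    cv2.imwrite(f'pics/{c}5.png',get_image(c))
    print(c,[(np.round(r['location'],1),round(r['conf'],2)) for r in place_of(c,'round_button_top')[:2]])
E
```

```text
t 6.13 ee [538.1  41.9  85.2] yaw_y 1.667 delta [-0.0001  0.0011  0.0232] F [-0.2 -0.7  0.8] q [ 0.056  0.527  1.904 -0.     0.714 -1.611] roll 0.007
side [(array([538.3,  43.5,  56.5]), 0.52), (array([416.5, -84.2,  15.3]), 0.41)]
wrist [(array([532.6,  44.5,  59.1]), 0.77)]
```

View pics/wrist5.png

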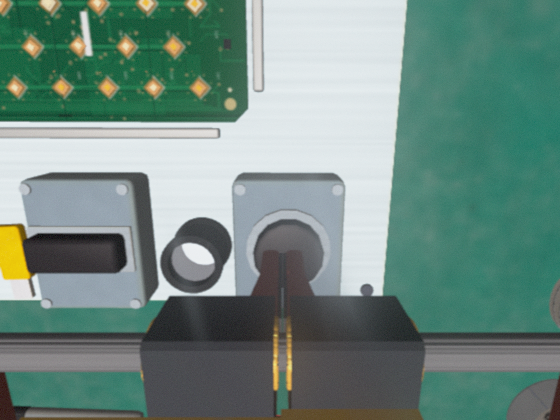

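View pics/side5.png

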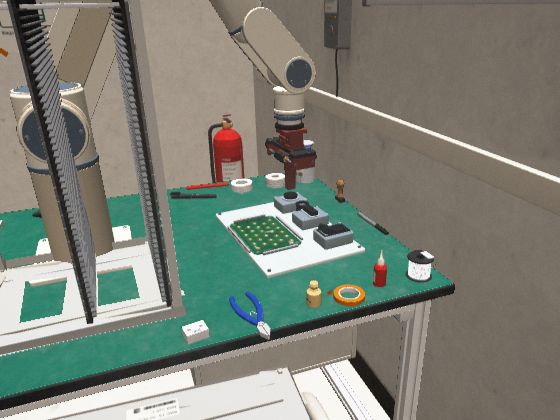

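Button centre column 288 against 282 for the fingers, so I correct by about 2 mm in +y and press.

move_arm(
  deltas=[
    [255,0.001,0.0025,0.007,0],
    [255,0.001,0.0025,0.013,0],
    [255,0.001,0.0025,0.017,0],
    [255,0.001,0.0025,0.021,0],
    [255,0.001,0.0025,0.0235,0],
  ],
)

```text
t: 6.75
ee_pos: [538.1, 43.8, 63.7]
orientation: [0.148, -3.137, 0.001]
ft_force: [-2.0, -3.0, 3.3]
width: 0.6
```

move_arm(
  deltas=[
    [255,0,0,0.001,0],
    [255,0,0,0.002,0],
    [255,0,0,0.002,0],
  ],
)

```text
t: 7.0
ee_pos: [538.3, 44.0, 62.4]
orientation: [0.148, -3.138, 0.0]
ft_force: [-0.9, -2.2, 2.6]
width: 0.5
```

move_arm(
  deltas=[
    [255,0,0,0.001,0],
    [255,0,0,0.002,0],
    [255,0,0,0.002,0],
  ],
)

```text
t: 7.25
ee_pos: [538.4, 44.1, 62.1]
orientation: [-0.148, 3.138, -0.0]
ft_force: [-6.8, -2.9, 23.7]
width: 0.6
```

End stop at 23.7 N, tip height 48.1 mm. Lifting to check.

move_arm(
  deltas=[
    [255,0,0,-0.01,0],
    [255,0,0,-0.03,0],
    [255,0,0,-0.035,0],
    [255,0,0,-0.035,0],
  ],
)

```text
t: 7.58
ee_pos: [539.7, 44.5, 96.6]
orientation: [-0.148, 3.135, 0.0]
ft_force: [0.0, 0.3, -0.1]
width: 0.4
```

```bash
python3 - <<'E'
from h import *
to([548.7,-71.5,95],1.66)
for c,n in [('side','round_button_top'),('wrist','round_button_top'),('wrist','test_bar_top'),('side','test_bar_top')]:
    cv2.imwrite(f'pics/{c}6.png',get_image(c))
    print(c,n,[(np.round(r['location'],1),round(r['conf'],2)) for r in place_of(c,n)[:2]])
s=cv2.imread('pics/side6.png');cv2.imwrite('pics/sz7.png',cv2.resize(s[170:270,260:380],None,fx=5,fy=5,interpolation=cv2.INTER_CUBIC))
E
```

```text
t 7.58 ee [539.7  44.5  96.6] yaw_y 1.665 delta [ 0.002  -0.1163  0.0016] F [ 0.   0.3 -0.1] q [ 0.06   0.507  1.902  0.     0.729 -1.605] roll 0.005
side round_button_top [(array([537.9,  42.1,  49.4]), 0.56)]
wrist round_button_top [(array([535.5,  42.9,  51.2]), 0.65)]
wrist test_bar_top [(array([552.2, -69.3,  56. ]), 0.79)]
side test_bar_top [(array([547.8, -65.9,  52.3]), 0.54)]
```

View pics/sz7.png

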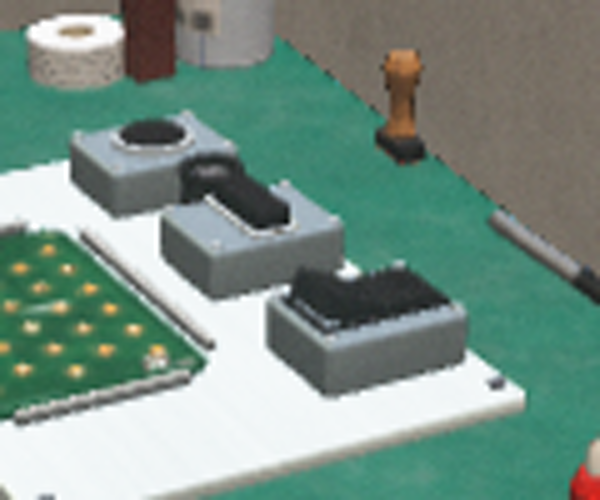

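The button is lower, at 49–51 mm (nominal 48). On to the bar.

move_arm(
  deltas=[
    [255,0.001,-0.038,0,0],
    [255,0.001,-0.076,0,0],
    [255,0.002,-0.11,0,0],
    [255,0.002,-0.116,0.008,0],
    [255,0.002,-0.116,0.011,0],
  ],
)

```text
t: 8.4
ee_pos: [547.1, -73.3, 83.3]
orientation: [0.142, -3.138, -0.0]
ft_force: [-0.5, -0.2, -0.7]
width: 0.3
```

```bash
python3 - <<'E'
from h import *
to([548.7,-71,62],1.66)
for c,n in [('wrist','test_bar_top'),('side','test_bar_top')]:
    cv2.imwrite(f'pics/{c}7.png',get_image(c))
    print(c,n,[(np.round(r['location'],1),round(r['conf'],2)) for r in place_of(c,n)[:2]])
s=cv2.imread('pics/side7.png');cv2.imwrite('pics/sz8.png',cv2.resize(s[170:270,260:380],None,fx=5,fy=5,interpolation=cv2.INTER_CUBIC))
E
```

```text
t 8.4 ee [547.1 -73.3  83.3] yaw_y 1.661 delta [-0.0018  0.0022  0.0213] F [-0.5 -0.2 -0.7] q [-0.155  0.542  1.879 -0.     0.72  -1.816] roll 0.001
wrist test_bar_top [(array([552.1, -67.8,  57. ]), 0.83)]
side test_bar_top [(array([551.1, -66. ,  52.9]), 0.42)]
```

View pics/sz8.png

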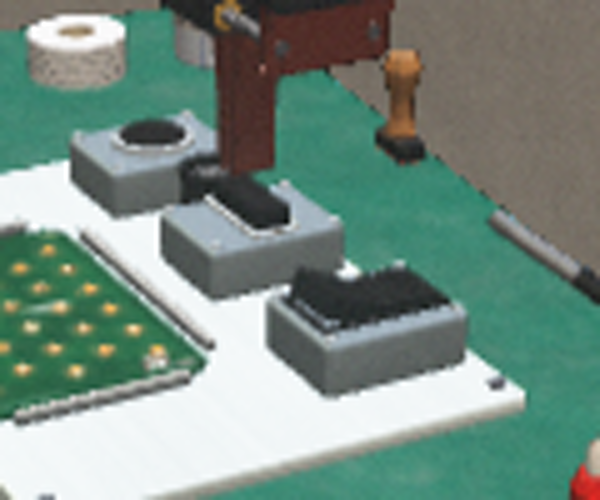

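View pics/wrist7.png

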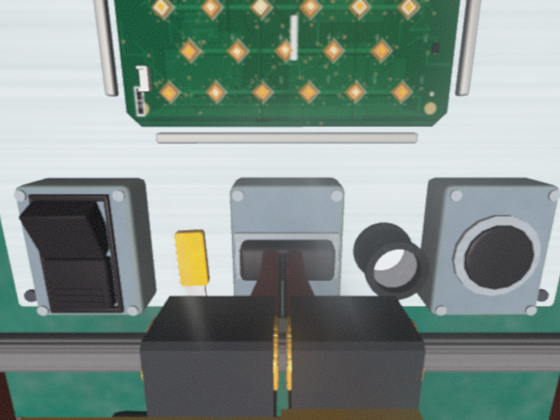

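Bar centre column 288 against 282. I'll shift about 2 mm in +y and press in stages.

move_arm(
  deltas=[
    [255,-0.001,0.0025,0.006,0],
    [255,-0.001,0.0025,0.012,0],
    [255,-0.001,0.0025,0.016,0],
    [255,-0.001,0.0025,0.02,0],
    [255,-0.001,0.0025,0.023,0],
  ],
)

```text
t: 9.02
ee_pos: [548.3, -68.0, 61.6]
orientation: [-0.148, 3.138, 0.001]
ft_force: [-10.0, 7.4, 49.4]
width: 0.3
```

move_arm(
  deltas=[
    [255,0,0,0.001,0],
    [255,0,0,0.003,0],
    [255,0,0,0.003,0],
  ],
)

```text
t: 9.27
ee_pos: [548.3, -68.0, 61.7]
orientation: [-0.148, 3.138, 0.001]
ft_force: [-11.5, 8.2, 43.7]
width: 0.5
```

It's on the stop, but 44 N is more than needed, so I'm easing off.

move_arm(
  deltas=[
    [255,0,0,-0.002,0],
    [255,0,0,-0.003,0],
    [255,0,0,-0.003,0],
    [255,0,0,-0.003,0],
  ],
)

```text
t: 9.6
ee_pos: [548.4, -68.3, 62.2]
orientation: [-0.148, 3.137, 0.001]
ft_force: [-2.8, 4.6, 14.8]
width: 0.8
```

```bash
python3 - <<'E'
from h import *
for c,n in [('wrist','test_bar_top'),('side','test_bar_top'),('wrist','rocker_far_end'),('wrist','round_button_top'),('wrist','loupe'),('wrist','usb_stick'),('side','board'),('side','test_weight')]:
    cv2.imwrite(f'pics/{c}9.png',get_image(c))
    print(c,n,[(np.round(r['location'],1),round(r['conf'],2)) for r in place_of(c,n)[:2]])
s=cv2.imread('pics/side9.png');cv2.imwrite('pics/sz9.png',cv2.resize(s[170:270,260:380],None,fx=5,fy=5,interpolation=cv2.INTER_CUBIC))
to([548.7,-71,62],1.66)
E
```

```text
wrist test_bar_top [(array([537.7,  40.5,  51. ]), 0.54)]
side test_bar_top [(array([549.5, -64.9,  47.1]), 0.59), (array([ 425.1, -385.4,    1.7]), 0.26)]
wrist rocker_far_end [(array([ 579.4, -184.4,   51.8]), 0.64), (array([551.3,  -9.1,  13.7]), 0.56)]
wrist round_button_top [(array([537.2,  41.7,  51.7]), 0.94)]
wrist loupe [(array([552.9,  -9.5,  13.9]), 0.77)]
wrist usb_stick [(array([ 572.6, -128.1,    8.7]), 0.96), (array([492.2, -72.6,   1.2]), 0.66)]
side board [(array([414.6, -82.6,  10.9]), 0.59)]
side test_weight [(array([ 4.236e+02, -3.846e+02, -2.000e-01]), 0.52)]
t 10.4 ee [548.3 -68.3  62.2] yaw_y 1.665 delta [-0.0001 -0.0027  0.0002] F [-3.2  4.5 14.7] q [-1.460e-01  5.790e-01  1.884e+00  1.000e-03  6.790e-01 -1.811e+00] roll 0.005
```

View pics/sz9.png

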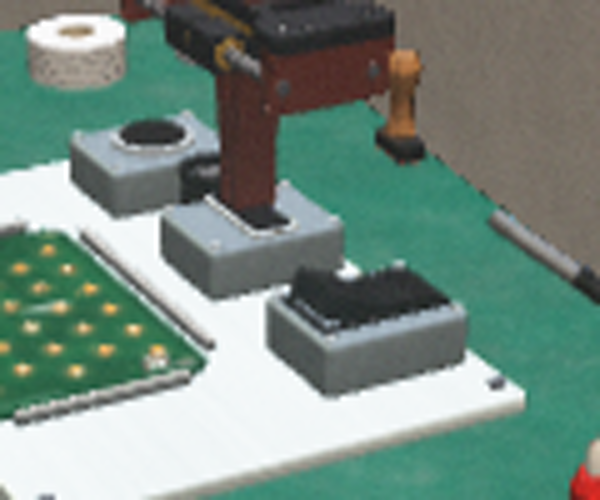

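View pics/wrist9.png

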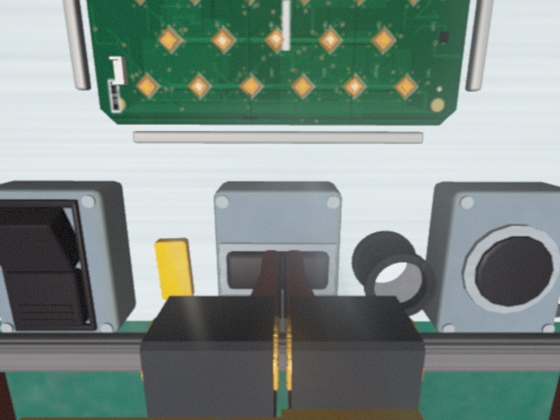

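The bar is held down at a steady 14.7 N, and the rocker and button are still set. The loupe, USB stick and board look undisturbed. Handing in.

```bash
python3 -c "
from workcell import close_job
print(close_job())"
```

```text
the job is handed in; nothing more can be done
None
```

I ran the test in the order asked and handed it in at about 10.4 s, with the fingertips still holding the bar down. `close_job` reports no verdict.

- **Rocker:** pressed to its end stop, 15 N with the fingertips at 48.1 mm. The picture after lifting showed it tipped over with the far half level.
- **Button:** pressed to its stop, 24 N at 48.1 mm. It stayed in.
- **Bar:** held at a steady 14.7 N with the fingertips at 48.2 mm, well above the 6 N its spring needs.
- **Loose things:** the last estimates put the loupe, USB stick, board and weight within about 7 mm of where they started, and none looked moved in the pictures. The estimates are good to about 4 mm, and the board's was the furthest off (421 to 415 mm in x).

Three things did not go cleanly or disagreed:

- **Force on the bar:** it briefly reached about 49 N at the fingertips before I eased off. That is well under the 120 N wrist limit. The 40 N limit is stated for the arm and gripper body, and only the fingertips were touching.
- **Final estimates from the wrist camera:** they read 3 to 4 mm high for the rocker (51.8 mm) and the button (51.7 mm). For the bar, the network returned the button's position instead. I relied on the end-stop heights, the forces and the side view.
- **Rack beside the base:** in the pictures the tall rack seems to overlap the robot's base and shoulder. No contact showed in the wrist force or joint torques at any point I checked.

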